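# Bring the hanging die bar to rest over the press nest

### The job

Take the hand post of the overhead carriage and draw the carriage along its rail, so that the hanging die bar comes off the wooden prop, and bring it over the low nest plate. The bar will rock for minutes once its end drops off the prop: damp the rocking by moving the carriage, without touching the bar with the robot, letting the bar touch the prop again, shifting the prop, or making it rock wilder than about half a radian. Keep the bar level and still, centred over the nest, for several seconds, then let go of the post and leave everything at rest like that.

Things in the scene. Friction and masses are not known exactly. Their poses are not given: they have to be found in the camera images.
- rail: Fixed overhead rail: an aluminium bar 24 x 24 mm, 960 mm long, centre line 245 mm above the table, on two green posts 480 mm either side of the middle. Origin on the table under the middle of the bar; its y axis runs along the bar, z up. Place and yaw vary.
- carriage (a joint): Travel of the grey carriage along the rail in m: 0 at its start (200 mm from the rail's middle towards the rail's -y end, against a stop), growing along the rail's +y, up to 0.46. It runs with about 1.5 N of friction (varying) and stays where it is left.
- grip (a point): Grasp point on the carriage's black square hand post (26 x 26 mm, sides parallel to the rail's x and y, standing free from 272 to 346 mm above the table). The point is on the post's axis at 320 mm; grip from above.
- pivot (a point): Centre of the carriage's cross pin on which the die bar hangs, 165 mm above the table, straight below the grip point.
- swing (a joint): Rocking angle of the die bar about the pin, rad: 0 = level (rest), positive = the bar's end towards the rail's -y is up. Starts propped at 0.30. Almost undamped. Free period about 1.81 s (+-10 %, the centre weight varies), like a pendulum of 0.81 m: accelerating the carriage by a towards +y adds +a/0.81 m to its angular acceleration. Stops at 0.6 either way.
- beam: The die bar: flat aluminium bar 300 mm long along the rail, with a brass die block 46 x 30 x 34 mm 140 mm either side of the pin, and outside each a dome-ended foot pin (radius 12 mm, axis 155 mm from the pin, lowest point 57 mm below it when level). With its round steel centre weight below the pin about 0.9 kg. Origin on the pin; y along the bar, z up when level. Not to be touched.
- prop: Loose wooden block 90 x 70 x 156 mm (70 mm along the rail), 0.6 kg, standing upright; the foot at the rail's -y end of the bar rests on its flat top, 15 to 35 mm from the top's edge on the rail's +y side, so the foot drops off when the carriage has gone that far. Origin under its centre.
- nest: Fixed target: green base plate 130 x 100 mm, 14 mm thick (100 mm along the rail), with a raised steel square 70 x 70 mm and two short pins 44 mm high at either side. It lies under the rail, 230 to 380 mm along from the carriage's start. Origin under its centre.
- nest_center (a point): Centre of the nest's raised square, 26 mm above the table; the pin must stop straight above it.

How it is judged (in metres and radians):
On the way, in this order (a step that is already met when the one before it is completed fails the run):
1. the bar's end is off the prop (value of joint swing below 0.16 rad and value of joint carriage above 0.008 m), for 0.2 s.
2. the bar is kept level and still over the nest for 3 s (value of joint swing between -0.07 and 0.07 rad and horizontal distance between pivot and nest_center below 0.02 m), for 3 s.
At the end, for the whole second after the job is handed in: The pin stands within 18 mm of straight above the nest's centre, the bar stays within 0.07 rad of level, nearly still (under 0.3 rad/s), the prop still stands, and the post is released (value of joint swing between -0.07 and 0.07 rad and horizontal distance between pivot and nest_center below 0.018 m and linear speed of beam below 0.05 m/s and angular speed of beam below 0.3 rad/s and angle between prop's own z axis and vertical below 0.1 rad); the robot touches nothing.
It fails at once if the robot touches the die bar (contact force between any of the fingers, the arm and beam above 0.5 N).
It fails at once if the bar touches the prop again after dropping off it (contact force between beam and prop above 0.8 N and value of joint swing below 0.13 rad).
It fails at once if the bar rocks beyond 0.52 rad (value of joint swing above 0.52 rad or value of joint swing below -0.52 rad).
It fails at once if the prop is shifted by more than 30 mm (distance of prop from where it was at the start of the episode above 0.03 m).
It also fails if it takes over 54 s, if anything falls off the work surface, if the arm or the gripper's body presses on something with over 40 N, if the wrist force passes 120 N, or if a joint passes its speed limit or range.

### The arm

A 6-joint arm with a two-finger parallel gripper is mounted at the origin on the work surface. World frame = base frame: x ahead of the robot, y to its left, z up, the work surface at z = 0. Lengths are in mm, angles in rad, forces in N, time in s.
With the tool pointing down it reaches from about 275 to 1000 mm from the base axis. Payload 8.4 kg.
Tool frame: the origin (TCP) lies at the centre of the arm's flange, where the gripper is bolted on; the fingertips stand r.tip_extent ahead of it and the grasp point (between the pads) lies 155 mm ahead of it (r.tip_extent is the distance from the TCP to the fingertips, in mm); z points along the fingers, y is the direction in which the jaws open and shut (so a half turn about z gives the same grasp; the last joint's range is limited). The gripper opens to 85 mm and grips with 20 to 120 N. Pads are 22 mm wide; open, the fingers measure 114 mm over their backs; the gripper's body (76 mm by 85 mm) begins 54 mm behind the grasp point. The pads swing forward as they close: fully open they stand 13 mm farther back than shut.
Start: joints at [-1.293, 0.353, 1.633, -0, 1.155, -0.002], TCP at [172.601, -600.698, 404.681] pointing down, gripper open.
Joint ranges: [-2.63, 2.63], [-0.92, 2.1], [0.06, 2.66], [-1.3, 4.44], [0, 2.69], [-3.02, 3.02]. Speed limits (rad/s): [2.22, 2.22, 2.79, 3.14, 3.14, 3.14].

### API

Orientations are given as [roll, pitch, yaw] about the fixed x, y, z axes, in that order (R = Rz(yaw) Ry(pitch) Rx(roll)).
In Python, from rig import sense, grab_frame, job, r gives the robot as it stands. The module is installed in compiled form; this text tells all that it offers.
- The arm moves only by the shell command python3 -m creep 'ROWS' [FORCE]. ROWS is JSON, a list of rows, each a list of 7 numbers: the turn, a rotation vector about the tool's x, y, z in rad, then the shift along the tool's x, y, z in mm, then the closure, from 0 (fully open) to 1 (shut). In form: [[wx, wy, wz, dx, dy, dz, fingers], ...]. A call has 1 to 10 rows; each row shifts and turns the pose as measured when the row begins, along the tool's axes as they then stand; what a row does not reach is not made up. A row lasts 1/12 s, in which the tool goes at most 41.7 mm and 7.16 degrees, less where a joint would pass 70% of its speed; a pose out of reach is approached as far as the arm can. A call with a gripper value outside its range is refused whole. The fingers move at their own pace and stop on an object; FORCE is the grip in N (left out, the last holds). Time passes only in rows, so rows that do not move let the fingers close. It gives the time, the measured TCP pose, the force and the opening at its end, in the units of the state.
- sense(): the state, without advancing time (a new reading comes with each control period).
- grab_frame(name): name is "scene" or "top" or "wrist"; returns a dict with "color" (384x512x3 uint8, red, green, blue), "mtx" (3x3 intrinsics, pixels), "distortion" ([k1, k2, p1, p2, k3] as OpenCV has them; the pictures are not rectified), "T" (4x4, takes a point from camera to world coordinates). Camera axes: x right, y down, z forward; pixel columns grow to the right and rows downward; lengths in mm; the calibration is good to about 2 mm. A picture is of the moment at which its call begins. There is no depth.
- job.sign_off(): hands the job in, once; it reports no verdict.
The state is a dict: "clock": time; "qpos": joint angles; "qvel": joint speeds; "joint_efforts": joint torques, N m; "eef_pos": TCP position; "tcp_rot": TCP orientation; "contact_force": force on the tool from outside, world axes, zero at the start; "wrist_torque": the same for the moment, N m; "opening": opening from 0.0 (shut) to 1.0 (fully open).
Only numpy, scipy, OpenCV 4.12 (cv2) and the standard library are available. Lean on these libraries where they do the work, as an engineer would, in place of code of your own. Each camera call takes 0.05 s, during which the arm holds its last target.

## Working session

There is one attempt and no reset: what is moved stays moved. The work goes in short steps, Python scripts to look and compute and a shell command to move; the robot and the scene stay as the last step left them, time stands still between calls to the robot, and variables do not carry over. Pictures are saved under pics/ and viewed, and the job is handed in when it is done.

```bash
mkdir -p pics; cat > h.py <<'E'
import numpy as np, cv2
from rig import sense, grab_frame, job, r
def snap(n,f):
    g=grab_frame(n); cv2.imwrite('pics/'+f,g['color'][:,:,::-1]); 
    return g
def ray(g,uv):
    p=cv2.undistortPoints(np.array([[uv]],float),np.array(g['mtx'],float),np.array(g['distortion'],float))[0,0]
    T=np.array(g['T']); d=T[:3,:3]@np.array([p[0],p[1],1]); return T[:3,3],d/np.linalg.norm(d)
def onz(g,uv,z):
    o,d=ray(g,uv); return o+d*(z-o[2])/d[2]
def proj(g,P):
    T=np.linalg.inv(np.array(g['T'])); rv=cv2.Rodrigues(T[:3,:3])[0]
    return cv2.projectPoints(np.array(P,float).reshape(-1,1,3),rv,T[:3,3],np.array(g['mtx'],float),np.array(g['distortion'],float))[0][:,0]
E
python3 - <<'E'
from h import *
import pickle
s=sense();print(s, r.tip_extent)
d={}
for n in ['scene','top','wrist']: d[n]=snap(n,n+'0.png'); print(n,np.array(d[n]['T'])[:3].round(2))
pickle.dump(d,open('f0.pkl','wb'))
E
```

```text
{'clock': 0.0, 'qpos': array([-1.29337558e+00,  3.53668894e-01,  1.63413645e+00,  8.31143132e-06,
        1.15516748e+00, -2.39951130e-03]), 'qvel': array([-4.15187286e-04,  6.84374245e-04, -2.94607881e-04,  8.66494152e-04,
       -6.88875938e-04, -7.94136076e-05]), 'joint_efforts': array([-2.02058545e-03, -6.05261278e+01, -3.42066014e+01, -1.70189892e-04,
        9.27126763e-03,  2.89052009e-07]), 'eef_pos': array([ 172.5532862 , -600.47055851,  403.9475533 ]), 'tcp_rot': array([-3.14021250e+00, -1.09109041e-05,  2.79816888e-01]), 'contact_force': array([ 0.10432393,  0.26964503, -0.02392264]), 'wrist_torque': array([-0.02855134,  0.01700666, -0.04688277]), 'opening': 1.0005107141144065} 173.4
scene [[ 8.2000e-01  4.5000e-01 -3.5000e-01  9.0704e+02]
 [ 5.7000e-01 -6.5000e-01  5.1000e-01 -6.2543e+02]
 [-0.0000e+00 -6.2000e-01 -7.9000e-01  9.7345e+02]]
top [[ 0.00000e+00 -1.00000e+00  6.00000e-02  4.65220e+02]
 [-1.00000e+00 -0.00000e+00  2.00000e-02 -1.10800e+02]
 [-2.00000e-02 -6.00000e-02 -1.00000e+00  1.01162e+03]]
wrist [[ 2.8000e-01 -9.1000e-01 -3.0000e-01  2.4888e+02]
 [-9.6000e-01 -2.6000e-01 -8.0000e-02 -5.7795e+02]
 [-0.0000e+00  3.1000e-01 -9.5000e-01  3.7362e+02]]
```

View pics/scene0.png

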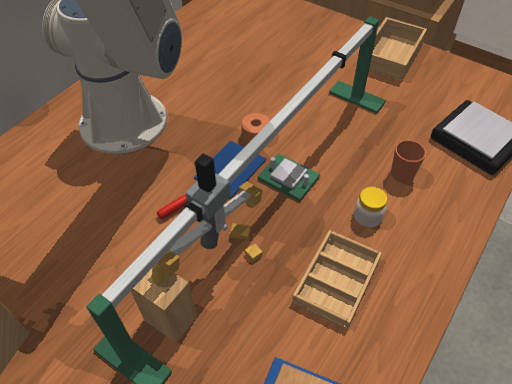

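View pics/top0.png

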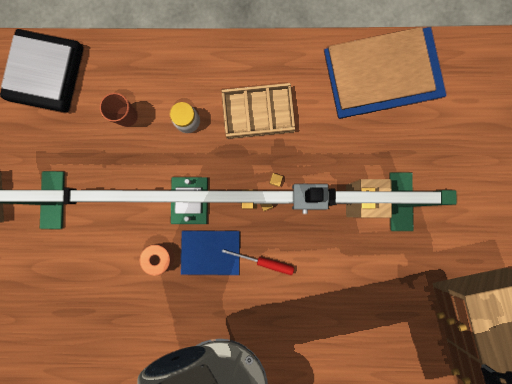

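View pics/wrist0.png

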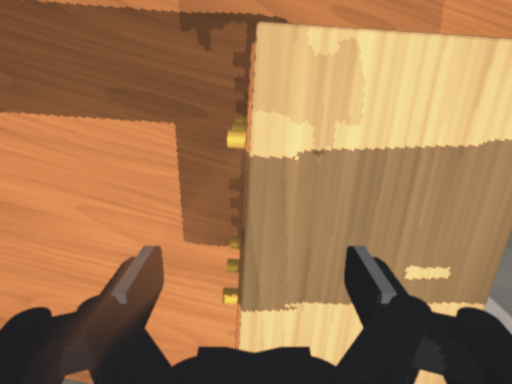

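The scene view shows the black hand post at about (206,170), the prop at (165,300) and the green nest at (290,175). In the top view the post is at about (315,194), the nest at (189,201), and the rail runs along the rows near 196. The wrist view shows only a crate. Next I'll measure these positions.

```bash
python3 - <<'E'
from h import *
import pickle
d=pickle.load(open('f0.pkl','rb'))
t=d['top'];s=d['scene']
def comps(mask,amin=60):
    n,l,st,c=cv2.connectedComponentsWithStats(mask.astype(np.uint8)); return [(st[i].tolist(),c[i].round(1).tolist(),l==i) for i in range(1,n) if st[i][4]>amin]
hsv=cv2.cvtColor(t['color'],cv2.COLOR_RGB2HSV)
dark=(hsv[...,2]<50)
for c in comps(dark[150:240,270:350],20): print('dark',c[:2])
green=(hsv[...,0]>55)&(hsv[...,0]<95)&(hsv[...,1]>80)
for c in comps(green): 
    x,y,w,h,a=c[0]; print('green',c[:2], onz(t,c[1],14).round(1))
# nest corners
m=green[160:240,160:220]; pts=np.argwhere(m)[:,::-1]+[160,160]
rect=cv2.minAreaRect(pts.astype(np.float32)); print(rect)
cs=cv2.boxPoints(rect); P=np.array([onz(t,c,14) for c in cs]); print(P.round(1),P.mean(0),np.linalg.norm(P-np.roll(P,1,0),axis=1))
# rail: bright
hsv2=hsv; br=(hsv[...,1]<40)&(hsv[...,2]>170)
cols=[];
for u in list(range(80,165,5))+list(range(215,290,5))+list(range(335,360,5))+list(range(395,438,5)):
    v=np.where(br[180:212,u])[0]
    if len(v)>5: cols.append((u,180+v.min()-.5,180+v.max()+.5))
A=[];W=[]
for u,a,b in cols:
    pa,pb=onz(t,(u,a),257),onz(t,(u,b),257); A.append((pa+pb)/2);W.append(np.linalg.norm(pa-pb))
A=np.array(A); k=np.polyfit(A[:,1],A[:,0],1); print('rail x=k*y+b',k,'width',np.mean(W),'res',np.std(A[:,0]-np.polyval(k,A[:,1])))
# rail end posts (green) top
cv2.imwrite('pics/topc.png',cv2.resize(t['color'][160:230,270:410,::-1],None,fx=5,fy=5,interpolation=0))
cv2.imwrite('pics/scc.png',cv2.resize(s['color'][140:340,90:270,::-1],None,fx=3,fy=3,interpolation=0))
hs=cv2.cvtColor(s['color'],cv2.COLOR_RGB2HSV)
for c in comps(hs[140:280,170:240,2]<60,30): print('sdark',c[:2])
E
```

```text
dark ([35, 38, 19, 14, 249], [44.2, 44.7])
dark ([58, 39, 8, 17, 107], [61.4, 46.9])
green ([42, 172, 22, 18, 393], [52.5, 180.5]) [555.6 465.9  14. ]
green ([390, 173, 22, 18, 373], [401.1, 181.3]) [ 554.7 -489.1   14. ]
green ([172, 178, 35, 12, 307], [189.5, 182.6]) [550.5  87.9  14. ]
green ([391, 190, 65, 41, 825], [414.5, 211.4]) [ 473.3 -523.    14. ]
green ([17, 202, 46, 27, 599], [50.0, 214.4]) [462.3 469.5  14. ]
green ([171, 203, 36, 21, 419], [189.3, 216.2]) [458.1  87.2  14. ]
((188.5, 200.5), (45.0, 35.0), 90.0)
[[563.1 139.2  14. ]
 [563.2  42.5  14. ]
 [439.7  41.2  14. ]
 [439.5 137.1  14. ]] [501.38204059  89.98375009  14.        ] [123.66793537  96.64908304 123.52546482  95.94955498]
rail x=k*y+b [2.53523016e-03 5.01620434e+02] width 21.725974506964352 res 0.45906812604709457
sdark ([25, 14, 21, 39, 597], [35.4, 32.8])
sdark ([14, 45, 47, 64, 816], [39.7, 76.9])
```

```bash
sleep 0
```

```text
(no output)
```

View pics/topc.png

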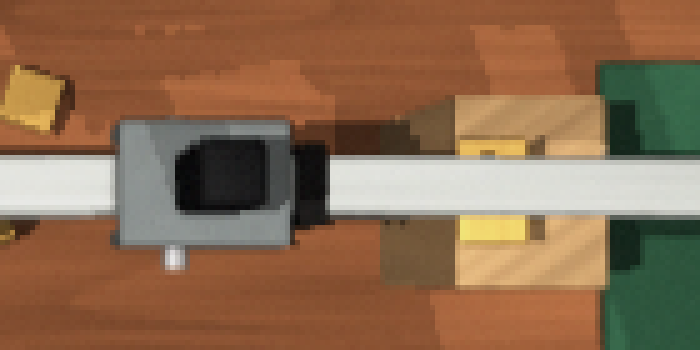

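View pics/scc.png

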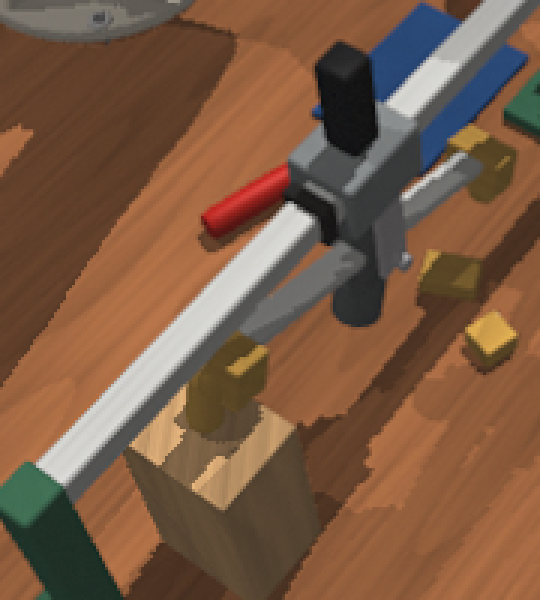

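```bash
python3 - <<'E'
from h import *
import pickle
d=pickle.load(open('f0.pkl','rb'))
t=d['top'];s=d['scene']
a=onz(t,(316.6,194.2),346);b=onz(s,(204.1,160.4),346);print('post top',a,b)
o1,d1=ray(t,(316.6,194.2));o2,d2=ray(s,(204.1,160.4))
x=np.linalg.lstsq(np.c_[d1,-d2],o2-o1,rcond=None)[0];print('tri',o1+d1*x[0],o2+d2*x[1])
k=[2.535e-3,501.62]
hs=cv2.cvtColor(s['color'],cv2.COLOR_RGB2HSV)
green=(hs[...,0]>55)&(hs[...,0]<95)&(hs[...,1]>80); m=green[140:210,245:330]
pts=np.argwhere(m)[:,::-1]+[245,140]; h=cv2.convexHull(pts.astype(np.float32))[:,0]
P=np.array([onz(s,p,14) for p in h]); print('scene nest rect',cv2.minAreaRect(P[:,:2].astype(np.float32)))
ht=cv2.cvtColor(t['color'],cv2.COLOR_RGB2HSV)
gt=(ht[...,0]>55)&(ht[...,0]<95)&(ht[...,1]>80); pts=np.argwhere(gt[170:230,165:215])[:,::-1]+[165,170]
P=np.array([onz(t,p,14) for p in cv2.convexHull(pts.astype(np.float32))[:,0].astype(float)]); print('top nest rect',cv2.minAreaRect(P[:,:2].astype(np.float32)))
# project post predicted model corners for check
for y in (a[1],b[1]): print(proj(t,[[np.polyval(k,y),y,346]]),proj(s,[[np.polyval(k,y),y,346]]))
# prop top edges in top view: crop x 455..608 , y 95..288
for u in (455,608): print('prop',onz(t,(270+u/5-.5,160+190/5),156))
# rail ends
print(onz(t,(456,197),257), onz(t,(395,200),0))
for n,g,c in(('scene',s,(290,175)),('top',t,(189,200))):
    cv2.imwrite('pics/nest_%s.png'%n,cv2.resize(g['color'][c[1]-35:c[1]+35,c[0]-45:c[0]+45,::-1],None,fx=7,fy=7,interpolation=0))
E
```

```text
post top [ 501.22487424 -210.84574561  346.        ] [ 507.62200863 -213.67134416  346.        ]
tri [ 501.53818549 -211.71646308  340.20702181] [ 503.82567761 -209.75766959  340.03632228]
scene nest rect ((507.2442321777344, 83.39405822753906), (101.84782409667969, 128.05606079101562), 89.91931915283203)
top nest rect ((501.4147644042969, 89.69876098632812), (123.65280151367188, 96.716552734375), 0.16419319808483124)
[[316.60051841 194.27641754]] [[202.15340926 157.80035583]]
[[318.15940443 194.28351413]] [[201.12371533 158.80209043]]
prop [ 502.83880528 -341.16286094  156.        ]
prop [ 503.01045657 -411.57036996  156.        ]
[ 500.91564668 -506.20201936  257.        ] [ 504.42895019 -476.86827146    0.        ]
```

The top view puts the post at (501.2, -211) and the nest at y≈89.7, so the travel is about 300. The rail runs along x≈501.6+0.0025y. The scene view disagrees by about 6 mm, so I'll recheck once I have the grasp. First I'll raise the tool and turn its yaw to 0.

```bash
python3 -m creep '[[0,0,0.1,0,0,-35,0],[0,0,0.1,0,0,-35,0],[0,0,0.08,0,0,-35,0],[0,0,0,0,0,-35,0],[0,0,0,25,-30,0,0],[0,0,0,25,-30,0,0],[0,0,0,25,-30,0,0],[0,0,0,25,-30,0,0],[0,0,0,25,-30,0,0],[0,0,0,25,-30,0,0]]' 40
```

```text
clock: 0.98
eef_pos: [325.6, -421.2, 547.9]
tcp_rot: [-3.136, 0.002, -0.025]
contact_force: [0.7, -0.9, 0.0]
opening: 0.999
```

```bash
python3 -m creep '[[0,0,0,25,-30,0,0],[0,0,0,25,-30,0,0],[0,0,0,25,-30,0,0],[0,0,-0.02,25,-30,0,0],[0,0,0,25,-30,0,0],[0,0,0,25,-30,0,0],[0,0,0,25,-30,0,0],[0,0,0,0,0,0,0]]'; python3 -c "
from h import *
snap('wrist','w1.png');s=sense();print(s['eef_pos'],s['tcp_rot'],s['qpos'])"
```

```text
clock: 1.65
eef_pos: [512.8, -197.1, 548.1]
tcp_rot: [-3.134, 0.001, -0.002]
contact_force: [-0.7, -0.4, 0.1]
opening: 1.002
[ 511.53217583 -198.70610009  547.99230117] [-3.13541244e+00  2.41084022e-03 -1.10078540e-03] [-0.37474941  0.12697705  1.6116289   0.00493952  1.40748904  1.1963411 ]
```

View pics/w1.png

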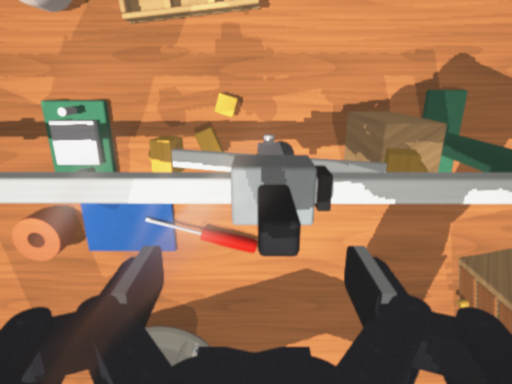

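The wrist view shows the post's top face centred at about (279,236) and the nest at about (78,137).

```bash
python3 - <<'E'
from h import *
g=grab_frame('wrist'); im=g['color']
hs=cv2.cvtColor(im,cv2.COLOR_RGB2HSV)
cv2.imwrite('pics/w2.png',cv2.resize(im[150:270,200:350,::-1],None,fx=5,fy=5,interpolation=0))
print(onz(g,(279,236),346))
gm=(hs[...,0]>55)&(hs[...,0]<95)&(hs[...,1]>80); gm[:, 150:]=0; gm[171:]=0
pts=np.argwhere(gm)[:,::-1]; P=np.array([onz(g,p,14) for p in cv2.convexHull(pts.astype(np.float32))[:,0].astype(float)])
print(P[:,1].min(),P[:,1].max(), cv2.minAreaRect(P[:,:2].astype(np.float32)))
print(sense()['eef_pos'])
E
```

```text
[ 502.41068322 -212.30895182  346.        ]
37.822893134705794 137.36027043546252 ((509.27032470703125, 87.53531646728516), (112.07357788085938, 99.53359985351562), 0.06867422163486481)
[ 510.43480896 -200.2382406   548.00224016]
```

View pics/w2.png

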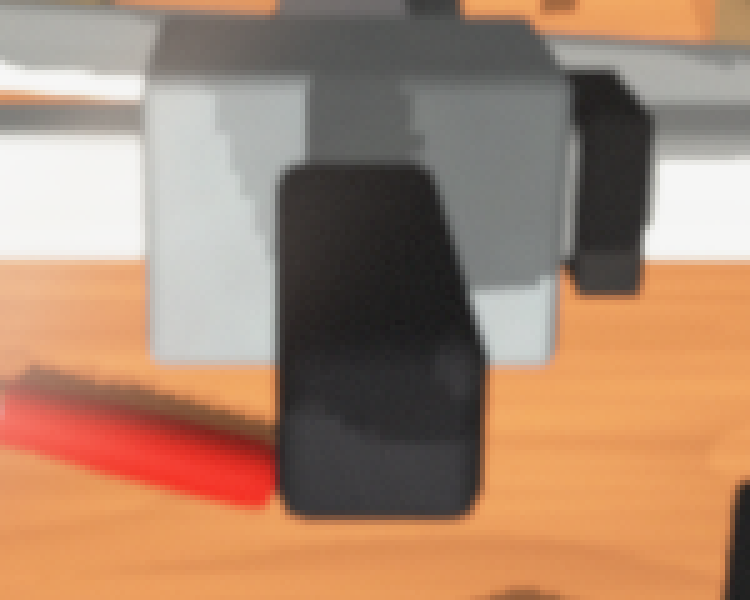

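```bash
python3 -m creep '[[-0.006,0,0,-7,9,0,0],[0,0,0,0,0,0,0],[0,0,0,0,0,0,0],[0,0,0,0,0,0,0]]'
```

```text
clock: 2.08
eef_pos: [500.2, -213.2, 547.6]
tcp_rot: [3.139, 0.005, -0.006]
contact_force: [-1.8, 0.1, 0.4]
opening: 0.999
```

```bash
python3 -m creep '[[0,0,0,1,-2,20,0],[0,0,0,0,0,20,0],[0,0,0,0,0,17,0],[0,0,0,0,0,12,0],[0,0,0,0,0,0,0],[0,0,0,0,0,0,0]]'; python3 -c "
from h import *
snap('wrist','w3.png')"
```

```text
clock: 2.58
eef_pos: [497.7, -216.9, 478.2]
tcp_rot: [3.137, 0.001, -0.016]
contact_force: [-0.3, -1.1, -0.1]
opening: 1.005
```

View pics/w3.png

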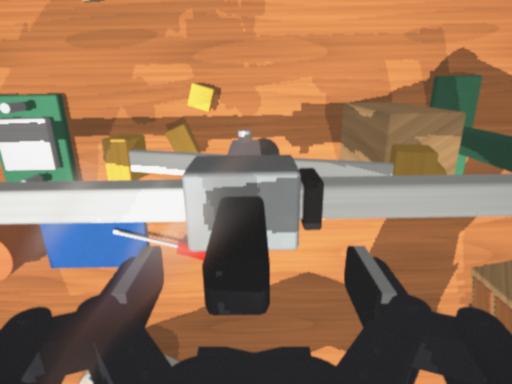

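```bash
python3 -m creep '[[0,0,-0.012,4,-5,2,0],[0,0,0,0,0,0,0],[0,0,0,0,0,0,0]]'; python3 -c "
from h import *
g=snap('wrist','w4.png');s=sense();print(s['eef_pos'],s['tcp_rot'])"
```

```text
clock: 2.88
eef_pos: [502.3, -212.4, 478.6]
tcp_rot: [3.136, -0.002, -0.004]
contact_force: [0.8, -0.4, 0.4]
opening: 1.002
[ 502.40367347 -212.36630431  478.65560263] [ 3.13597930e+00 -2.04562454e-03 -4.34947298e-03]
```

View pics/w4.png

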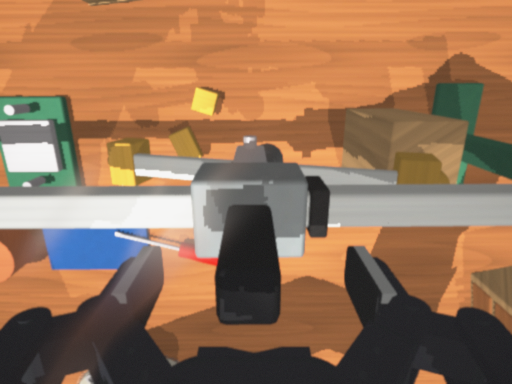

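The post's top now sits at column 248 and the finger midline at 254, so it is nearly centred. Closing.

```bash
python3 -m creep '[[0,0,0,0,-2,2,0.3],[0,0,0,0,0,0,0.6],[0,0,0,0,0,0,1],[0,0,0,0,0,0,1],[0,0,0,0,0,0,1],[0,0,0,0,0,0,1]]' 60; python3 -c "
from h import *
import pickle
g=snap('wrist','w5.png');t=snap('scene','s5.png');pickle.dump((g,t),open('f5.pkl','wb'));s=sense();print(s['eef_pos'],s['tcp_rot'],s['clock'])"
```

```text
clock: 3.43
eef_pos: [502.7, -209.8, 477.8]
tcp_rot: [3.135, -0.004, -0.004]
contact_force: [-0.4, -1.3, 0.2]
opening: 0.298
[ 502.69721605 -209.85775665  477.77011023] [ 3.13538747 -0.00379512 -0.00359109] 3.5333
```

View pics/w5.png

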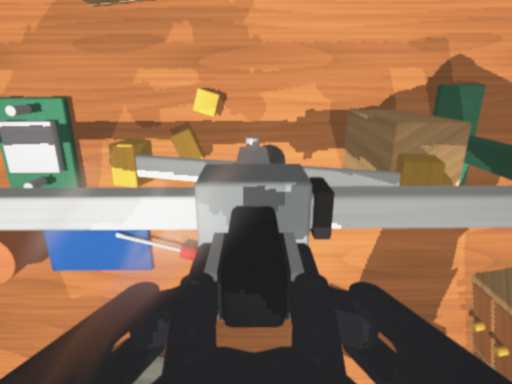

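View pics/s5.png

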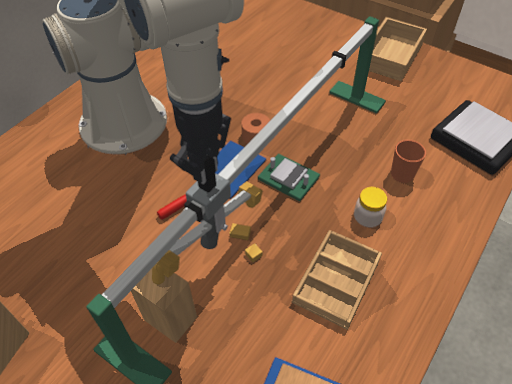

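The grip holds at an opening of 25 mm, with the post at y=-209.8. The wrist view moves with the carriage and shows the bar as a grey strip just above the rail, from (135,165) to (400,180). I'll build the angle measurement from it.

```bash
cat >> h.py <<'E'
def barmask(im):
    hs=cv2.cvtColor(im,cv2.COLOR_RGB2HSV); return hs[...,1]<60
def angle(g,xe=514.,dbg=False,cols=None):
    im=g['color']; m=barmask(im); Y=[];Z=[];C=[]
    for u in list(range(150,192))+list(range(334,385)):
        v=np.where(m[90:230,u])[0]
        # first grey run of >=4 px from top
        v0=None
        for q in v:
            if m[90+q:90+q+4,u].all(): v0=90+q;break
        if v0 is None: continue
        o,d=ray(g,(u,v0-.5)); P=o+d*(xe-o[0])/d[0]; Y.append(P[1]);Z.append(P[2]);C.append((u,v0))
    Y=np.array(Y);Z=np.array(Z)
    ok=np.ones(len(Y),bool)
    for _ in range(4):
        k=np.polyfit(Y[ok],Z[ok],1); e=np.abs(Z-np.polyval(k,Y)); ok=e<max(2.5,2*np.median(e[ok]))
    if dbg: print(C[::6],k,ok.sum(),len(ok))
    return -np.arctan(k[0]), ok.sum(), np.polyval(k,g['T'][1][3]) 
E
python3 - <<'E'
from h import *
import pickle
g,t=pickle.load(open('f5.pkl','rb')); print(np.array(g['T']).round(3))
cv2.imwrite('pics/c5.png',cv2.resize(g['color'][100:240,110:430,::-1],None,fx=2.5,fy=2.5,interpolation=0))
for xe in (505,514,520): print(angle(g,xe,xe==514))
E
```

```text
[[-3.00000e-03 -9.51000e-01 -3.09000e-01  5.82283e+02]
 [-1.00000e+00  4.00000e-03 -4.00000e-03 -2.09919e+02]
 [ 5.00000e-03  3.09000e-01 -9.51000e-01  4.47683e+02]
 [ 0.00000e+00  0.00000e+00  0.00000e+00  1.00000e+00]]
(np.float64(0.28820836763105795), np.int64(86), np.float64(129.98098837843884))
[(150, np.int64(156)), (156, np.int64(156)), (162, np.int64(157)), (168, np.int64(157)), (174, np.int64(158)), (180, np.int64(158)), (186, np.int64(158)), (334, np.int64(169)), (340, np.int64(169)), (346, np.int64(169)), (352, np.int64(169)), (358, np.int64(170)), (364, np.int64(170)), (370, np.int64(171)), (376, np.int64(171)), (382, np.int64(171))] [ -0.29626263 104.84158459] 90 93
(np.float64(0.28802449524041046), np.int64(90), np.float64(167.03271891420678))
(np.float64(0.2884986468451778), np.int64(92), np.float64(191.68699681852715))
```

View pics/c5.png

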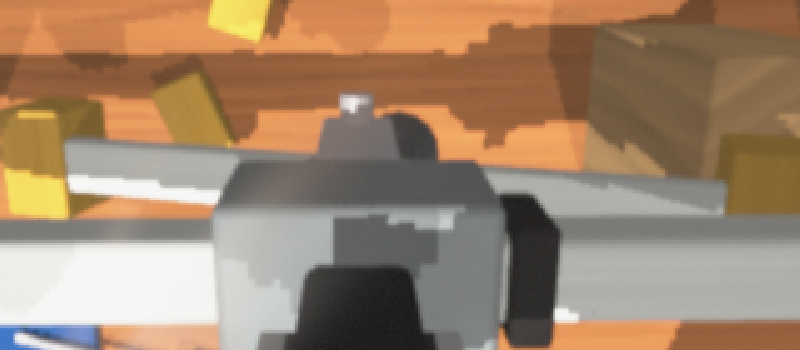

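The bar angle reads 0.288, against a nominal 0.30, so the measurement works. Starting the draw now, at a modest speed so the foot clears the prop.

```bash
cat >> h.py <<'E'
import json,os
from scipy.integrate import solve_ivp
from scipy.interpolate import PchipInterpolator, CubicSpline
from scipy.optimize import least_squares
Y0=-209.85
def angle1(g,xe=514.,z0=167.03,right=True,left=True):
    """slope through the fixed pivot height, from each side (cast onto the plane of the bar's edge)"""
    m=barmask(g['color']); out={}
    yc=g['T'][1][3]
    for nm,rng in (('L',range(150,192)),('R',range(334,385))):
        sl=[]
        for u in rng:
            col=m[90:230,u]; 
            runs=np.flatnonzero(col[:-4]&col[1:-3]&col[2:-2]&col[3:-1])
            if len(runs)==0: continue
            o,d=ray(g,(u,90+runs[0]-.5)); P=o+d*(xe-o[0])/d[0]; sl.append(-np.arctan((P[2]-z0)/(P[1]-yc)))
        out[nm]=(float(np.median(sl)),float(np.std(sl)),len(sl)) if sl else None
    return out
def look(name=None):
    s=sense(); g=grab_frame('wrist')
    if name: cv2.imwrite('pics/'+name,g['color'][:,:,::-1])
    a=angle1(g); s2=sense()
    with open('log.jsonl','a') as f:
        f.write(json.dumps(dict(t=float(s['clock']),y=float(s['eef_pos'][1]),L=a['L'],R=a['R']))+'\n')
        f.write(json.dumps(dict(t=float(s2['clock']),y=float(s2['eef_pos'][1])))+'\n')
    print(round(float(s['clock']),3),'u',round(float(s['eef_pos'][1])-Y0,1),'->',round(float(s2['clock']),3),round(float(s2['eef_pos'][1])-Y0,1),'x',s2['eef_pos'][0].round(1),'rot',s2['tcp_rot'].round(3),a)
E
python3 -m creep '[[0,0,0,0,-6,0,1],[0,0,0,0,-11,0,1],[0,0,0,0,-13,0,1],[0,0,0,0,-14,0,1],[0,0,0,0,-15,0,1]]' 100; python3 -c "
from h import *
look('a1.png')"
```

```text
clock: 3.95
eef_pos: [502.7, -149.1, 477.9]
tcp_rot: [3.134, -0.004, -0.006]
contact_force: [-0.4, -1.1, 2.5]
opening: 0.291
3.95 u 60.8 -> 4.0 63.3 x 502.6 rot [ 3.137 -0.004 -0.006] {'L': (0.23746538633586245, 0.015391666584888511, 42), 'R': (0.26352938668589587, 0.010741030636590227, 51)}
```

View pics/a1.png

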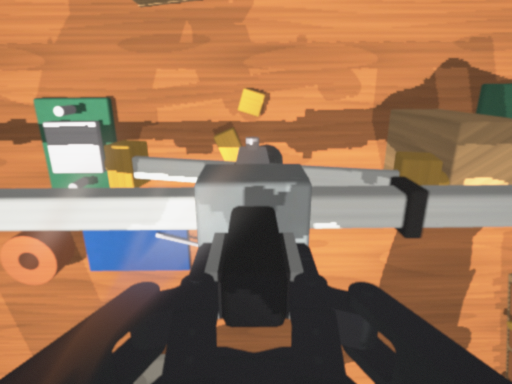

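```bash
python3 -m creep '[[0,0,0,0,-15,0,1],[0,0,0,0,-18,0,1],[0,0,0,0,-20,0,1],[0,0,0,0,-22,0,1]]'; python3 -c "
from h import *
look('a2.png')"
```

```text
clock: 4.33
eef_pos: [502.4, -67.1, 477.9]
tcp_rot: [3.135, -0.006, -0.005]
contact_force: [3.4, -1.7, 0.1]
opening: 0.294
4.333 u 142.7 -> 4.383 146.2 x 502.4 rot [ 3.14  -0.006 -0.004] {'L': (0.006242847476120854, 0.5272765423069182, 42), 'R': (-0.0733188425472949, 0.015044076159966634, 51)}
```

View pics/a2.png

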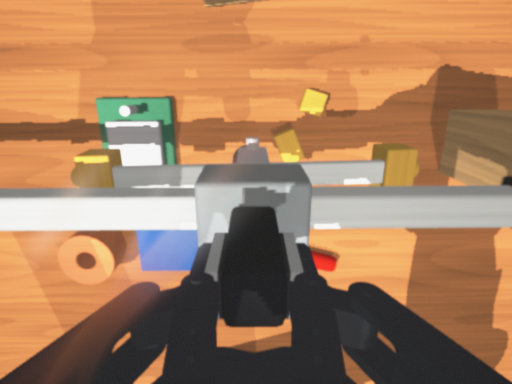

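```bash
cat > est.py <<'E'
from h import *
from scipy.optimize import lsq_linear
def build(t0):
    L=[json.loads(l) for l in open('log.jsonl')]
    R=json.load(open('rows.json')) # list of row-lists for calls ending at successive look starts
    T=[];U=[];M=[]
    k=0
    for i,e in enumerate(L):
        u=e['y']-Y0
        if 'L' in e or e.get('end'):
            if T and e.get('rows') is not None and len(e['rows']):
                rows=np.array(e['rows'],float); n=len(rows); ts=T[-1]+(e['t']-T[-1])*np.arange(1,n)/n
                d=u-U[-1]; extra=(d-rows.sum())/n; c=U[-1]+np.cumsum(rows+extra)[:-1]
                T+=list(ts);U+=list(c)
            if 'R' in e and e['R']:
                th,sd,n=e['R']
                M.append((e['t'],th,sd))
        if T and e['t']<=T[-1]+1e-6: 
            continue
        T.append(e['t']);U.append(u)
    return np.array(T),np.array(U)/1000,[m for m in M if m[0]>=t0-1e-6]
def sim(p,tq,T,U,t0):
    th0,om0,w=p; L=9.81/w**2
    f=PchipInterpolator(T,U)
    dt=0.004; n=int(np.ceil((max(tq)-t0)/dt))+1; tt=t0+dt*np.arange(n+1)
    u=f(np.clip(tt,T[0],T[-1])); A=np.zeros(n+1);V=np.zeros(n+1)
    # W=theta-u/L ; W''=-w^2 theta ; semi-implicit steps
    W=th0-u[0]/L; dW=om0-f(t0,1)/L; TH=[th0]; 
    for i in range(n):
        dW-=dt*w*w*(W+u[i]/L); W+=dt*dW; TH.append(W+u[i+1]/L)
    TH=np.array(TH); 
    om=dW+0*tt[-1]
    return np.interp(tq,tt,TH),TH,tt,dW
def estimate(t0,wfix=None):
    T,U,M=build(t0); tm=np.array([m[0] for m in M]);y=np.array([m[1] for m in M]); sg=np.array([max(.012,m[2]/3) for m in M])
    fun=lambda p:np.r_[(sim(p,tm,T,U,t0)[0]-y)/sg,(p[2]-3.475)/0.12,(p[1]+0.55)/0.5 if t0<4.2 else 0]
    s=least_squares(fun,[y[0],-0.55 if t0<4.2 else 0,3.475]); p=s.x
    tn=T[-1]; _,TH,tt,dW=sim(p,[tn],T,U,t0)
    L=9.81/p[2]**2
    print('p',p.round(3),'res',(sim(p,tm,T,U,t0)[0]-y).round(3))
    th=np.interp(tn,tt,TH); print('now t',tn,'th',round(th,3),'dW',round(dW,3),'amp at rest',round(float(np.hypot(th,dW/p[2])),3),'u',U[-1].round(4))
    return p,th,dW,U[-1]
def plan(p,th,dW,u,target,N=30,vmax=30,lo=.12,reg=1.0,sm=2.0,v0=0.,hz=1/12):
    w=p[2];L=9.81/w**2
    # inertial pendulum: bob position b=u-L*theta (=-L*W); state (W,dW); piecewise linear u over each row
    n=10;dt=hz/n
    def run(d):
        W=th-u/L;v=dW;uu=u;TH=[]
        for k in d:
            for j in range(n):
                v-=dt*w*w*(W+uu/L); W+=dt*v; uu+=k/n
            TH.append(W+uu/L)
        return np.r_[TH[-1],v/w,np.array(TH)],uu
    b,_=run(np.zeros(N)); A=np.array([run(np.eye(N)[i])[0]-b for i in range(N)]).T
    # unknown d (m)
    S=np.diff(np.r_[np.zeros((1,N)),np.eye(N),np.zeros((1,N))],axis=0); s0=np.zeros(N+1); s0[0]=v0
    rows=[A[:2]*100, np.ones((1,N))*300, np.eye(N)*reg, S*sm*3, A[2:]*.05]
    rhs=[-b[:2]*100,[300*(target-u)],np.zeros(N),s0*sm*3,-b[2:]*.05]
    x=lsq_linear(np.vstack(rows),np.concatenate(rhs),(-vmax/1000,vmax/1000)).x
    o,uu=run(x); print('rows mm',(x*1000).round(0).astype(int).tolist()); print('end th',o[0].round(3),'vel/w',o[1].round(3),'u',round(uu,3),'u path max',(u+np.cumsum(x)).max().round(3),'min',(u+np.cumsum(x)).min().round(3),'th rng',o[2:].min().round(2),o[2:].max().round(2))
    return x
E
echo '[]' > rows.json
python3 - <<'E'
import json
L=[json.loads(l) for l in open('log.jsonl')]
L[0]['rows']=[]; L[2]['rows']=[15,18,20,22]
open('log.jsonl','w').write(''.join(json.dumps(l)+'\n' for l in L))
s=open('h.py').read().replace("def look(name=None):","def look(name=None,rows=None):").replace("L=a['L'],R=a['R'])","L=a['L'],R=a['R'],rows=rows or [])")
open('h.py','w').write(s)
E
python3 - <<'E'
from est import *
p,th,dW,u=estimate(3.95)
for N in (20,26,34): plan(p,th,dW,u,.2985,N=N)
E
```

```text
p [ 0.263 -0.766  3.476] res [-0.  0.]
now t 4.3833 th -0.13 dW -1.179 amp at rest 0.363 u 0.1462
rows mm [22, 30, 30, 30, 30, 30, 30, 30, 23, 12, -1, -12, -20, -24, -24, -20, -13, -5, 2, 4]
end th -0.0 vel/w -0.0 u 0.298 u path max 0.412 min 0.168 th rng -0.25 0.09
rows mm [11, 19, 25, 29, 30, 29, 26, 21, 14, 7, 0, -7, -12, -16, -18, -18, -17, -13, -8, -3, 3, 8, 11, 13, 11, 7]
end th -0.0 vel/w 0.0 u 0.298 u path max 0.358 min 0.157 th rng -0.28 0.13
rows mm [6, 11, 14, 16, 16, 15, 12, 8, 3, -2, -7, -11, -15, -17, -18, -17, -15, -11, -7, -2, 4, 9, 13, 17, 19, 21, 20, 19, 17, 13, 10, 6, 3, 1]
end th 0.0 vel/w 0.0 u 0.298 u path max 0.298 min 0.127 th rng -0.31 0.2
```

```bash
python3 -m creep '[[0,0,0,0,-12,0,1],[0,0,0,0,-19,0,1],[0,0,0,0,-25,0,1],[0,0,0,0,-29,0,1],[0,0,0,0,-30,0,1]]'; python3 -c "
from est import *
look('a3.png',[12,19,25,29,30])
p,th,dW,u=estimate(3.95)
for N in (14,18,21,28): plan(p,th,dW,u,.2985,N=N)
"
```

```text
clock: 4.8
eef_pos: [501.8, 56.7, 477.9]
tcp_rot: [3.136, -0.01, -0.004]
contact_force: [6.4, -2.9, -2.0]
opening: 0.293
4.8 u 266.6 -> 4.85 271.3 x 501.9 rot [ 3.141e+00 -1.000e-02 -3.000e-03] {'L': (-0.23732932862507883, 0.013596507905875979, 42), 'R': (-0.22545886718910735, 0.37945759219739983, 51)}
p [ 0.263 -0.766  3.478] res [-0.     0.    -0.016]
now t 4.85 th -0.23 dW 0.177 amp at rest 0.236 u 0.2713
rows mm [30, 30, 30, 30, 30, -14, -30, -30, -30, -30, -30, -20, 30, 30]
end th -0.0 vel/w -0.009 u 0.298 u path max 0.421 min 0.238 th rng -0.17 0.16
rows mm [18, 27, 27, 21, 12, 0, -11, -20, -26, -28, -25, -19, -10, 0, 10, 17, 19, 14]
end th -0.0 vel/w -0.0 u 0.298 u path max 0.377 min 0.238 th rng -0.18 0.16
rows mm [10, 15, 16, 13, 8, 1, -6, -12, -17, -20, -21, -19, -15, -9, -1, 6, 13, 17, 19, 18, 11]
end th -0.0 vel/w -0.0 u 0.298 u path max 0.335 min 0.215 th rng -0.19 0.17
rows mm [2, 2, 0, -2, -5, -8, -11, -14, -15, -16, -16, -14, -11, -7, -3, 2, 6, 10, 14, 16, 18, 18, 17, 15, 12, 9, 6, 3]
end th 0.0 vel/w 0.0 u 0.298 u path max 0.298 min 0.153 th rng -0.2 0.17
```

View pics/a3.png

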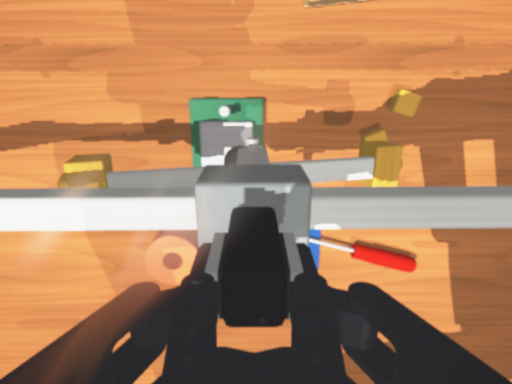

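```bash
python3 - <<'E'
s=open('est.py').read()
s=s.replace("""            if 'R' in e and e['R']:
                th,sd,n=e['R']
                M.append((e['t'],th,sd))""","""            c=[x for x in (e.get('L'),e.get('R')) if x and x[1]<.03]
            if c: M.append((e['t'],float(np.mean([x[0] for x in c])),.012))""")
open('est.py','w').write(s)
E
python3 -m creep '[[0,0,0,0,-10,0,1],[0,0,0,0,-15,0,1],[0,0,0,0,-16,0,1],[0,0,0,0,-13,0,1],[0,0,0,0,-8,0,1]]'; python3 -c "
from est import *
look('a4.png',[10,15,16,13,8])
p,th,dW,u=estimate(3.95)
for N in (14,18,24): plan(p,th,dW,u,.2985,N=N)
"
```

```text
clock: 5.27
eef_pos: [501.1, 130.9, 477.9]
tcp_rot: [3.139, -0.015, 0.001]
contact_force: [4.6, -1.8, 0.4]
opening: 0.292
5.267 u 340.7 -> 5.317 341.7 x 501.2 rot [ 3.141e+00 -1.500e-02  1.000e-03] {'L': (0.08596144405024339, 0.017504991531095516, 42), 'R': (0.09039871472277894, 0.011957170279401621, 51)}
p [ 0.255 -0.774  3.487] res [ 0.005 -0.004  0.005 -0.003]
now t 5.3167 th 0.114 dW 0.53 amp at rest 0.19 u 0.3417
rows mm [-3, -9, -15, -19, -22, -22, -18, -11, -3, 7, 15, 20, 21, 15]
end th -0.0 vel/w -0.0 u 0.298 u path max 0.339 min 0.221 th rng -0.07 0.16
rows mm [-9, -16, -19, -20, -18, -15, -11, -6, 0, 4, 8, 11, 12, 12, 10, 8, 5, 2]
end th 0.0 vel/w 0.0 u 0.299 u path max 0.332 min 0.227 th rng -0.05 0.15
rows mm [-7, -12, -15, -16, -15, -14, -10, -6, -2, 2, 6, 9, 11, 12, 12, 10, 8, 4, 1, -2, -4, -6, -6, -4]
end th 0.0 vel/w 0.0 u 0.299 u path max 0.335 min 0.245 th rng -0.07 0.16
```

View pics/a4.png

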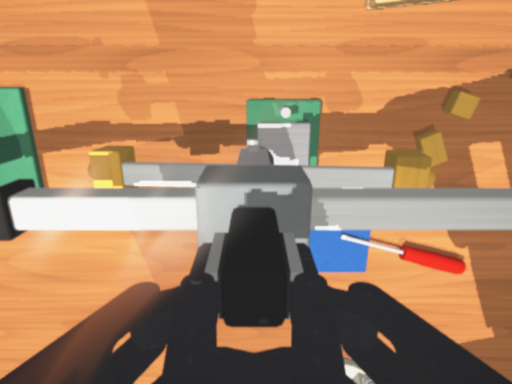

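The fit is good, with residuals under 0.006 rad. Following the 18-row plan.

```bash
python3 -m creep '[[0,0,0,0,9,0,1],[0,0,0,0,16,0,1],[0,0,0,0,19,0,1],[0,0,0,0,20,0,1],[0,0,0,0,18,0,1]]'; python3 -c "
from est import *
look('a5.png',[-9,-16,-19,-20,-18])
p,th,dW,u=estimate(3.95)
for N in (10,13,18): plan(p,th,dW,u,.2985,N=N)
"
```

```text
clock: 5.73
eef_pos: [500.8, 55.3, 477.8]
tcp_rot: [-3.138, -0.018, 0.006]
contact_force: [3.8, 2.6, -0.1]
opening: 0.291
5.733 u 265.1 -> 5.783 262.6 x 500.8 rot [-3.141 -0.018  0.006] {'L': (0.07187627241932351, 0.016342966266607962, 42), 'R': (0.0948644551788312, 0.01074207250919893, 51)}
p [ 0.255 -0.765  3.509] res [ 0.004 -0.002  0.008 -0.001  0.004]
now t 5.7833 th 0.075 dW -0.215 amp at rest 0.097 u 0.2626
rows mm [-14, -16, -9, 1, 10, 17, 19, 16, 10, 4]
end th -0.0 vel/w 0.0 u 0.299 u path max 0.299 min 0.223 th rng -0.06 0.04
rows mm [-11, -13, -9, -2, 6, 13, 17, 17, 14, 9, 2, -3, -5]
end th 0.0 vel/w 0.0 u 0.299 u path max 0.307 min 0.227 th rng -0.07 0.04
rows mm [-4, -5, -4, -1, 2, 6, 9, 11, 12, 12, 10, 7, 3, -1, -4, -6, -7, -5]
end th 0.0 vel/w 0.0 u 0.299 u path max 0.321 min 0.249 th rng -0.07 0.05
```

```bash
python3 -m creep '[[0,0,0,0,11,0,1],[0,0,0,0,13,0,1],[0,0,0,0,9,0,1],[0,0,0,0,2,0,1],[0,0,0,0,-6,0,1]]'; python3 -c "
from est import *
look('a6.png',[-11,-13,-9,-2,6])
p,th,dW,u=estimate(3.95)
for N in (8,12,18): plan(p,th,dW,u,.2985,N=N)
"
```

```text
clock: 6.2
eef_pos: [500.6, 22.7, 477.8]
tcp_rot: [-3.141, -0.019, 0.002]
contact_force: [3.6, -1.9, 0.4]
opening: 0.291
6.2 u 232.5 -> 6.25 233.9 x 500.6 rot [-3.14e+00 -1.90e-02  2.00e-03] {'L': (-0.05276456435895545, 0.6101440950976522, 42), 'R': (-0.042297141251332146, 0.025182370407371032, 51)}
p [ 0.25  -0.753  3.477] res [-0.     0.001  0.01  -0.011  0.008 -0.013]
now t 6.25 th -0.062 dW -0.143 amp at rest 0.074 u 0.2339
rows mm [16, 19, 15, 9, 4, 0, 0, 1]
end th 0.0 vel/w -0.0 u 0.298 u path max 0.298 min 0.25 th rng -0.05 0.0
rows mm [13, 18, 17, 12, 7, 2, -2, -3, -3, -1, 2, 3]
end th 0.0 vel/w -0.0 u 0.298 u path max 0.302 min 0.247 th rng -0.05 0.01
rows mm [7, 12, 13, 13, 10, 7, 4, 1, -2, -4, -4, -4, -2, 0, 2, 4, 4, 3]
end th -0.0 vel/w -0.0 u 0.298 u path max 0.301 min 0.241 th rng -0.06 0.03
```

View pics/a6.png

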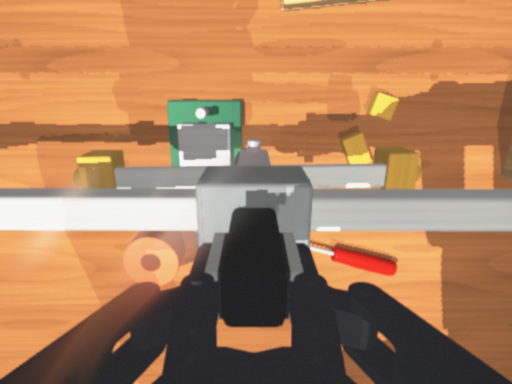

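```bash
python3 -m creep '[[0,0,0,0,-16,0,1],[0,0,0,0,-19,0,1],[0,0,0,0,-15,0,1],[0,0,0,0,-9,0,1],[0,0,0,0,-3,0,1]]'; python3 -c "
from est import *
look('a7.png',[16,19,15,9,3])
p,th,dW,u=estimate(3.95)
for N in (8,12,18): plan(p,th,dW,u,.2985,N=N)
p,th,dW,u=estimate(5.2)
"
```

```text
clock: 6.67
eef_pos: [500.3, 89.9, 477.8]
tcp_rot: [-3.141, -0.021, 0.004]
contact_force: [2.9, -1.7, 0.3]
opening: 0.295
6.667 u 299.7 -> 6.717 299.8 x 500.3 rot [-3.14  -0.021  0.004] {'L': (0.01739932817117055, 0.024283945058123094, 42), 'R': (0.024804643449511127, 0.013314644828508013, 51)}
p [ 0.25  -0.737  3.507] res [-0.     0.005  0.014 -0.009  0.    -0.017 -0.011]
now t 6.7167 th 0.01 dW -0.01 amp at rest 0.011 u 0.2998
rows mm [-2, -3, -2, -1, 1, 2, 2, 2]
end th -0.0 vel/w -0.0 u 0.299 u path max 0.299 min 0.292 th rng -0.01 0.01
rows mm [-2, -2, -2, -1, 0, 1, 2, 2, 1, 0, 0, -1]
end th -0.0 vel/w 0.0 u 0.299 u path max 0.299 min 0.293 th rng -0.01 0.01
rows mm [-1, -1, -1, -1, 0, 0, 1, 1, 1, 1, 1, 1, 0, 0, -1, -1, -1, -1]
end th 0.0 vel/w 0.0 u 0.299 u path max 0.301 min 0.295 th rng -0.01 0.01
p [0.033 0.74  3.462] res [-0.01  -0.008 -0.011 -0.007]
now t 6.7167 th 0.013 dW -0.028 amp at rest 0.016 u 0.2998
```

View pics/a7.png

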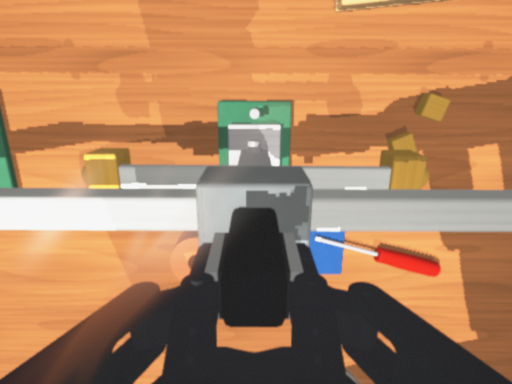

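The bar is nearly level. The nest spans columns 218–292, centre 255, and the carriage centre is at 254. I'll hold and watch for any residual rocking.

```bash
python3 -m creep '[[0,0,0,0,0,0,1],[0,0,0,0,0,0,1],[0,0,0,0,0,0,1],[0,0,0,0,0,0,1],[0,0,0,0,0,0,1]]'; python3 -c "
from est import *
look(None,[0]*5)"; python3 -m creep '[[0,0,0,0,0,0,1],[0,0,0,0,0,0,1],[0,0,0,0,0,0,1],[0,0,0,0,0,0,1],[0,0,0,0,0,0,1]]'; python3 -c "
from est import *
look(None,[0]*5)";  python3 -m creep '[[0,0,0,0,0,0,1],[0,0,0,0,0,0,1],[0,0,0,0,0,0,1],[0,0,0,0,0,0,1],[0,0,0,0,0,0,1]]'; python3 -c "
from est import *
look('a8.png',[0]*5)
estimate(5.2); estimate(6.6)"
```

```text
clock: 7.13
eef_pos: [500.3, 89.3, 477.8]
tcp_rot: [-3.14, -0.021, 0.003]
contact_force: [3.7, 1.1, -0.7]
opening: 0.286
7.133 u 299.1 -> 7.183 299.1 x 500.3 rot [-3.14e+00 -2.10e-02  3.00e-03] {'L': (-0.024938861776858584, 0.023839005991353714, 42), 'R': (0.02600079739998462, 0.01450734662621607, 51)}
clock: 7.6
eef_pos: [500.3, 88.6, 477.8]
tcp_rot: [-3.14, -0.021, 0.003]
contact_force: [2.1, 1.6, 0.5]
opening: 0.29
7.6 u 298.5 -> 7.65 298.5 x 500.3 rot [-3.14e+00 -2.10e-02  3.00e-03] {'L': (-0.02373897488541747, 0.000985217527690884, 42), 'R': (-0.013065244737311141, 0.011399079969735815, 51)}
clock: 8.07
eef_pos: [500.3, 88.7, 477.9]
tcp_rot: [-3.14, -0.021, 0.003]
contact_force: [3.3, 0.8, 0.8]
opening: 0.293
8.067 u 298.5 -> 8.117 298.5 x 500.3 rot [-3.14e+00 -2.10e-02  3.00e-03] {'L': (-0.02382660438425329, 0.0009809061963827516, 42), 'R': (-0.013214080930128044, 0.0007675272259538665, 51)}
p [0.042 0.741 3.45 ] res [-0.002 -0.008 -0.019 -0.007  0.001  0.004  0.018]
now t 8.1167 th 0.002 dW 0.05 amp at rest 0.015 u 0.2985
p [0.012 0.131 3.454] res [-0.002  0.01  -0.001  0.01 ]
now t 8.1167 th -0.005 dW 0.074 amp at rest 0.022 u 0.2985
```

The rocking amplitude is about 0.02 rad. I'll hold for another 3 s or so.

```bash
for i in 1; do python3 -m creep '[[0,0,0,0,0,0,1],[0,0,0,0,0,0,1],[0,0,0,0,0,0,1],[0,0,0,0,0,0,1],[0,0,0,0,0,0,1],[0,0,0,0,0,0,1]]'; done; python3 -c "
from est import *
look(None,[0]*6)"; python3 -m creep '[[0,0,0,0,0,0,1],[0,0,0,0,0,0,1],[0,0,0,0,0,0,1],[0,0,0,0,0,0,1],[0,0,0,0,0,0,1],[0,0,0,0,0,0,1],[0,0,0,0,0,0,1],[0,0,0,0,0,0,1]]';  python3 -c "
from est import *
look(None,[0]*8)";python3 -m creep '[[0,0,0,0,0,0,1],[0,0,0,0,0,0,1],[0,0,0,0,0,0,1],[0,0,0,0,0,0,1],[0,0,0,0,0,0,1],[0,0,0,0,0,0,1],[0,0,0,0,0,0,1],[0,0,0,0,0,0,1],[0,0,0,0,0,0,1],[0,0,0,0,0,0,1]]';  python3 -c "
from est import *
look(None,[0]*10)";python3 -m creep '[[0,0,0,0,0,0,1],[0,0,0,0,0,0,1],[0,0,0,0,0,0,1],[0,0,0,0,0,0,1],[0,0,0,0,0,0,1],[0,0,0,0,0,0,1],[0,0,0,0,0,0,1],[0,0,0,0,0,0,1]]'; python3 -c "
from est import *
look('a9.png',[0]*8);snap('top','t9.png');snap('scene','s9.png')
estimate(6.6)"
```

```text
clock: 8.62
eef_pos: [500.3, 88.7, 477.8]
tcp_rot: [-3.14, -0.021, 0.003]
contact_force: [3.5, 0.8, -0.3]
opening: 0.291
8.617 u 298.5 -> 8.667 298.5 x 500.3 rot [-3.14e+00 -2.10e-02  3.00e-03] {'L': (0.02060038133009324, 0.024345659132991228, 42), 'R': (0.02828022294033552, 0.013425005964212903, 51)}
clock: 9.33
eef_pos: [500.3, 88.6, 477.8]
tcp_rot: [-3.14, -0.021, 0.003]
contact_force: [3.6, 1.3, -1.1]
opening: 0.291
9.333 u 298.5 -> 9.383 298.5 x 500.3 rot [-3.14e+00 -2.10e-02  3.00e-03] {'L': (-0.02380078354466742, 0.0009812096295923655, 42), 'R': (-0.013184240340982022, 0.011393444007139245, 51)}
clock: 10.22
eef_pos: [500.3, 88.7, 477.8]
tcp_rot: [-3.14, -0.021, 0.003]
contact_force: [3.3, 0.7, 0.4]
opening: 0.291
10.217 u 298.5 -> 10.267 298.5 x 500.3 rot [-3.14e+00 -2.10e-02  3.00e-03] {'L': (-0.023514383965190126, 0.0238647086426407, 42), 'R': (0.028282278353614607, 0.014540675222439738, 51)}
clock: 10.93
eef_pos: [500.3, 88.6, 477.8]
tcp_rot: [-3.14, -0.021, 0.003]
contact_force: [3.4, 1.3, 0.7]
opening: 0.289
10.933 u 298.5 -> 10.983 298.5 x 500.3 rot [-3.14e+00 -2.10e-02  3.00e-03] {'L': (-0.02380702262367778, 0.0009819385225192925, 42), 'R': (-0.013181899175528661, 0.00076837314171235, 51)}
p [0.012 0.127 3.492] res [-0.003  0.008 -0.001  0.013 -0.004  0.001  0.014  0.012]
now t 10.9833 th -0.009 dW -0.063 amp at rest 0.02 u 0.2985
```

View pics/s9.png

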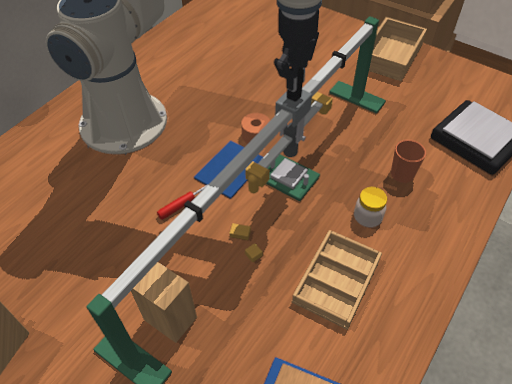

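View pics/a9.png

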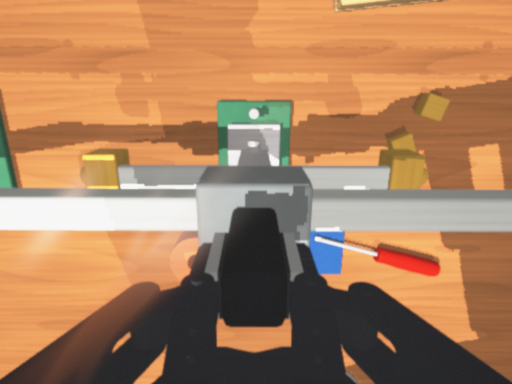

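The scene view shows the bar level over the nest and the prop unmoved at about (165,300). I'll check the centring numerically.

```bash
python3 - <<'E'
from h import *
g=grab_frame('wrist'); hs=cv2.cvtColor(g['color'],cv2.COLOR_RGB2HSV)
gm=(hs[...,0]>55)&(hs[...,0]<95)&(hs[...,1]>80); gm[:,:200]=0;gm[:,310:]=0;gm[164:]=0
pts=np.argwhere(gm)[:,::-1]; P=np.array([onz(g,p,14) for p in cv2.convexHull(pts.astype(np.float32))[:,0].astype(float)])
print('nest',P[:,1].min(),P[:,1].max(),P[:,1].mean(),'mid',(P[:,1].min()+P[:,1].max())/2, sense()['eef_pos'])
E
python3 -m creep '[[0,0,0,0,0,0,0.9],[0,0,0,0,0,0,0.6],[0,0,0,0,0,0,0.3],[0,0,0,0,0,0,0],[0,0,0,0,0,0,0],[0,0,0,0,0,0,0],[0,0,0,0,0,0,0]]' 20;  python3 -c "
from h import *
look('b1.png',[0]*7)"
```

```text
nest 41.91375115637382 138.57232130888852 88.83459194240409 mid 90.24303623263117 [500.32262679  88.66608794 477.82093209]
clock: 11.72
eef_pos: [499.1, 88.3, 477.1]
tcp_rot: [-3.141, -0.017, 0.003]
contact_force: [0.0, 0.3, -0.0]
opening: 1.001
11.717 u 298.2 -> 11.767 298.2 x 499.1 rot [-3.141e+00 -1.700e-02  3.000e-03] {'L': (0.004454429836500354, 0.027282064483296984, 42), 'R': (0.0007218171726100531, 0.012849521899612798, 51)}
```

View pics/b1.png

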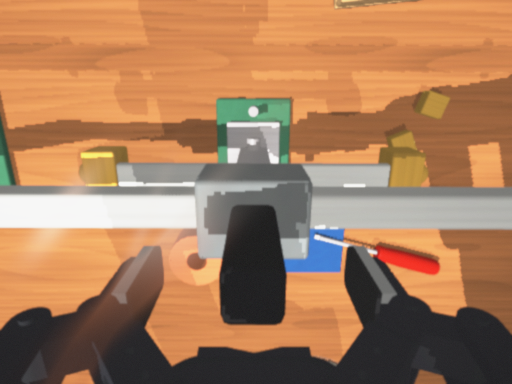

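The fingers are open with the post free between them, and the carriage hasn't moved (254 against the nest's 254). Lifting straight up.

```bash
python3 -m creep '[[0,0,0,0,0,-10,0],[0,0,0,0,0,-20,0],[0,0,0,0,0,-25,0],[0,0,0,0,0,-25,0],[0,0,0,0,0,-20,0],[0,0,0,0,0,0,0],[0,0,0,0,0,0,0],[0,0,0,0,0,0,0]]';  python3 - <<'E'
from h import *
def look2(f):
    g=snap('wrist',f); a=angle(g); return g,a
for i in range(3):
    g,a=look2('b2_%d.png'%i); print(sense()['clock'],a)
t=snap('top','t10.png'); print(sense()['eef_pos'],sense()['contact_force'])
E
python3 -m creep '[[0,0,0,0,0,0,0],[0,0,0,0,0,0,0],[0,0,0,0,0,0,0],[0,0,0,0,0,0,0],[0,0,0,0,0,0,0]]'; python3 -c "
from h import *
for i in range(2):
    g=snap('wrist','b3_%d.png'%i); print(angle(g))
s=snap('scene','s10.png')
"
```

```text
clock: 12.43
eef_pos: [496.4, 88.1, 585.2]
tcp_rot: [-3.141, -0.017, 0.003]
contact_force: [0.2, -0.7, -0.5]
opening: 0.998
12.4833 (np.float64(0.1964033149221847), np.int64(90), np.float64(191.25230814567777))
12.5333 (np.float64(0.18165842852679723), np.int64(90), np.float64(190.94741711437598))
12.5833 (np.float64(0.17809811810923973), np.int64(91), np.float64(191.10761688053708))
[496.39568487  88.08655437 583.73218326] [-0.63616622 -0.64029367  0.21880197]
clock: 13.05
eef_pos: [496.3, 88.1, 581.1]
tcp_rot: [3.141, -0.01, 0.003]
contact_force: [-0.4, 0.5, 0.3]
opening: 1.0
(np.float64(0.17889811072942036), np.int64(92), np.float64(190.3465434369959))
(np.float64(0.17890023767607188), np.int64(92), np.float64(190.36323053769473))
```

View pics/b3_1.png

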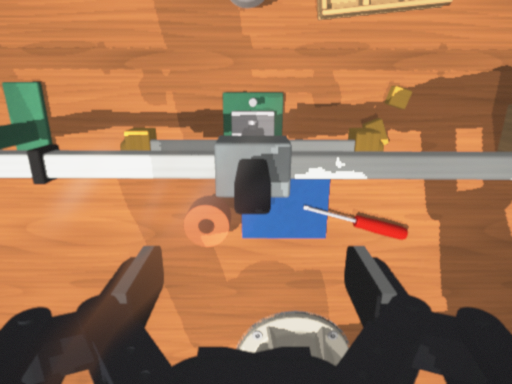

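View pics/s10.png

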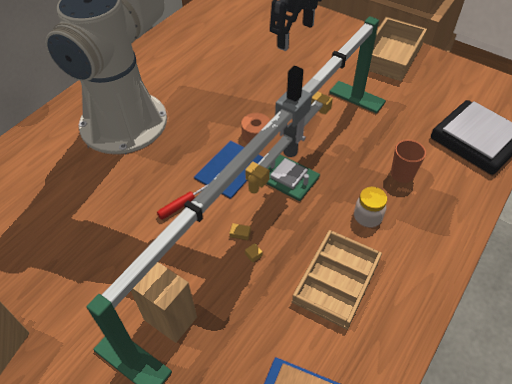

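View pics/t10.png

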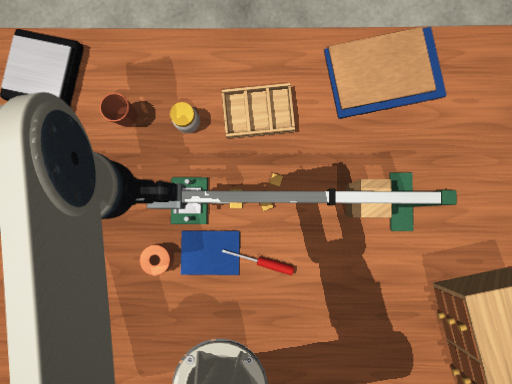

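The 0.18 reading is not valid from this height, because its fixed columns now fall on the rail posts and brass. In the picture the bar is level, from (150,141) to (355,141). I'll re-measure on the right columns over one period.

```bash
cat > m.py <<'E'
from h import *
def chk():
    g=grab_frame('wrist'); m=barmask(g['color']); Y=[];Z=[]
    for u in list(range(160,208))+list(range(300,345)):
        col=m[130:150,u]; r_=np.flatnonzero(col[:-3]&col[1:-2]&col[2:-1])
        if len(r_)==0: continue
        o,d=ray(g,(u,130+r_[0]-.5)); P=o+d*(514-o[0])/d[0]; Y.append(P[1]);Z.append(P[2])
    print(sense()['clock'].__round__(2),'theta',-np.arctan(np.polyfit(Y,Z,1)[0]).round(3),len(Y))
    return g
if __name__=='__main__': chk()
E
python3 m.py; python3 -m creep '[[0,0,0,0,0,0,0],[0,0,0,0,0,0,0],[0,0,0,0,0,0,0],[0,0,0,0,0,0,0]]' >/dev/null; python3 m.py;  python3 -m creep '[[0,0,0,0,0,0,0],[0,0,0,0,0,0,0],[0,0,0,0,0,0,0],[0,0,0,0,0,0,0]]' >/dev/null; python3 m.py; python3 -m creep '[[0,0,0,0,0,0,0],[0,0,0,0,0,0,0],[0,0,0,0,0,0,0],[0,0,0,0,0,0,0]]'>/dev/null ; python3 - <<'E'
from m import *
g=chk()
im=g['color']; hs=cv2.cvtColor(im,cv2.COLOR_RGB2HSV)
gm=(hs[...,0]>55)&(hs[...,0]<95)&(hs[...,1]>80); gm[:,:210]=0;gm[:,295:]=0;gm[136:]=0;gm[:85]=0
p=np.argwhere(gm); u0,u1=p[:,1].min(),p[:,1].max(); print('nest y',[onz(g,(u,115),14)[1].round(1) for u in (u0-.5,u1+.5)])
bl=hs[...,2]<50; b=np.argwhere(bl[190:212,225:280]); print('post y',onz(g,((225+b[:,1].min()+225+b[:,1].max())/2,200),346).round(1), 225+b[:,1].min(),225+b[:,1].max())
c=(hs[150:190,:,1]<60); 
E
```

```text
13.25 theta -0.008 93
13.63 theta 0.015 93
14.02 theta 0.016 93
14.4 theta 0.015 93
nest y [np.float64(138.8), np.float64(42.1)]
post y [500.7  83.6 346. ] 252 269
```

The bar is within 0.016 rad over a period. The carriage spans columns 217–291 (centre 254) and the nest is centred at 253. The "post y 83.6" comes from a mask that caught only half the post, so I'm discarding it. Handing in.

```bash
python3 -c "
from rig import job
print(job.sign_off())"
```

```text
the job is handed in; nothing more can be done
None
```

I drew the carriage about 298.5 mm along the rail, so the bar dropped off the prop and now hangs level and still over the nest. I damped the rocking with carriage moves alone, working from bar angles measured in the wrist pictures. I held it there for more than 4 s, let go of the post, lifted clear and handed in at about 14.4 s; sign-off gives no verdict.

**Final checks**
- **Rocking:** the last four readings over about 1.2 s were between -0.008 and 0.016 rad. The residual swing was estimated at about 0.02 rad just before release. The highest angle I measured was 0.26 rad on either side.
- **Centring:** the post was at y ≈ 88.5 mm. The nest centre measured 87.5 to 90.5 mm in the top and wrist views, so the pin is within about 2 to 3 mm of centre.
- **Prop:** it looked upright and unmoved in the last scene picture. I did not measure its position again.
- **Robot:** the gripper is open and about 100 mm above its grip height, with no contact force.

**Checks that disagreed**
- **Scene camera:** before the move it put the nest and post 3 to 6 mm off the other two views, so I relied on the top and wrist cameras.
- **Angle reading after lifting:** the first check from the raised position gave about 0.18 rad. Its fixed columns no longer lay on the bar, so I re-measured with the right ones.
- **Last post reading:** y = 83.6 mm came from a mask that caught only part of the post, so I discarded it. The carriage and nest centres were one pixel column apart in that picture.

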